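# Line up the microscope objectives by length

## Robot

A 6-joint arm with a two-finger parallel gripper is mounted at the origin on the work surface. World frame = base frame: x ahead of the robot, y to its left, z up, the work surface at z = 0. Lengths are in m, angles in rad, forces in N, time in s.
With the tool pointing down it reaches from about 0.4 to 0.825 m from the base axis. Payload 7 kg.
Tool frame: the origin (TCP) lies midway between the tips of the shut fingers; the grasp point (between the pads) lies 19 mm behind it; z points along the fingers, y is the line along which they close (so a half turn about z gives the same grasp; the last joint's range is limited). The gripper opens to 88 mm and grips with 3 to 60 N. Pads are 19 mm wide; open, the fingers measure 130 mm over their backs; the gripper's body (78 mm by 193 mm) begins 47 mm behind the grasp point.
Start: joints at [-0.969, 0.359, 0.012, 0, -1.224, -0.288], TCP at [0.208, -0.642, 0.227] pointing down, gripper open.
Joint ranges: [-3.07, 3.07], [-1.43, 2.12], [-1.02, 1.25], [-3.03, 1.67], [-3.05, -0], [-3.03, 3.03]. Speed limits (rad/s): [2.39, 2.39, 3.01, 3.14, 3.14, 3.14].

## Interface

Orientations are given as [roll, pitch, yaw] about the fixed x, y, z axes, in that order (R = Rz(yaw) Ry(pitch) Rx(roll)).
In Python, from plant import status, cams, ticket gives the robot as it stands. The module is installed in compiled form; this text tells all that it offers.
- The arm moves only by the tool drive_tool, never from a script. Its argument "increments" is a list of rows, each an object with "slide": the shift along the tool's x, y, z normalised to -1 to 1, where 1 is 200 mm, a list of three; "turn": the turn, a rotation vector about the tool's x, y, z normalised to -1 to 1, where 1 is 30 degrees, a list of three; "gripper": the finger opening in mm, from 0 to 87.6. A call has 1 to 12 rows; each row is the pose to reach, as a shift and turn from the pose commanded when the call began, along the tool's axes at that moment; what a row does not reach only later rows make up. A row lasts 1/8 s, in which the tool goes at most 62.5 mm and 10.7 degrees, less where a joint would pass 70% of its speed; a pose out of reach is approached as far as the arm can. A call with a number of a shift or a turn outside -1 to 1 is refused whole. A call with a gripper value outside its range is refused whole. The fingers move at their own pace and stop on an object; the grip force is fixed at half the most. Time passes only in rows, so rows that repeat a pose let the fingers close. It gives the time, the measured TCP pose, the force, the opening and the grip force at its end, in the units of the state.
- status.get_obs(): the state, without advancing time (a new reading comes with each control period).
- cams.grab_frame(name): name is "scene" or "top"; returns (picture, depth): 480x640x3 uint8, red, green, blue; 480x640 float32, m along the optical axis (not along the pixel's ray), 0 where there is no reading.
- cams.camera_info(name): a dict with "mtx" (3x3 intrinsics, pixels), "k1" (the pictures are not rectified: a ray, as slopes to the right and down, at radius r is drawn at 1 + k1 r^2 times it, then the intrinsics apply), "origin" and "rotation" of the camera in the world. Camera axes: x right, y up, looking along -z (the intrinsics and any distortion apply to the point x, -y, -z); pixel columns grow to the right and rows downward; lengths in m; the calibration is good to about 2 mm. A picture is of the moment at which its call begins. camera_info takes no time and is no camera call.
- ticket.close_job(): hands the job in; it is judged then, once.
The state is a dict: "clock": time; "joint_positions": joint angles; "qd": joint speeds; "effort": joint torques, N m; "eef_pos": TCP position; "tool_rot": TCP orientation; "contact_force": force on the tool from outside, world axes, zero at the start; "moment": the same for the moment, N m; "grip_width": finger opening in m; "gripper_force": force on a finger pad.
Only numpy, scipy, OpenCV 4.12 (cv2) and the standard library are available. Lean on these libraries where they do the work, as an engineer would, in place of code of your own. Each camera call takes 0.05 s, during which the arm holds its last target. There are 200 camera calls.

## Task

Line up the four microscope objectives on the parking rail in order of length: the shortest on the blue pad at one end, then longer and longer to the longest on the pad at the other end. Each must stand upright, lens up, fully on its own pad and centred on it, and be let go. Do not tip any objective over, and leave the cleaner bottle and the eyepiece where they are.

Things in the scene. Friction and masses are not known exactly. Their poses are not given: they have to be found in the camera images.
- red_center (a point): Microscope objective with a red shoulder, shortest, 42 mm tall: a straight dark steel barrel 36 mm in diameter up to 12 mm below its top, then a red cone and a narrow lens nose. It stands upright (lens up) and loose on the bench. This point is on its axis, half-way up (21 mm above its foot); z points up out of the lens. Mass 90 g nominal.
- yellow_center (a point): Microscope objective with a yellow shoulder, 52 mm tall: a straight dark steel barrel 36 mm in diameter up to 12 mm below its top, then a yellow cone and a narrow lens nose. It stands upright (lens up) and loose on the bench. This point is on its axis, half-way up (26 mm above its foot); z points up out of the lens. Mass 120 g nominal.
- green_center (a point): Microscope objective with a green shoulder, 62 mm tall: a straight dark steel barrel 36 mm in diameter up to 12 mm below its top, then a green cone and a narrow lens nose. It stands upright (lens up) and loose on the bench. This point is on its axis, half-way up (31 mm above its foot); z points up out of the lens. Mass 150 g nominal.
- white_center (a point): Microscope objective with a white shoulder, longest, 72 mm tall: a straight dark steel barrel 36 mm in diameter up to 12 mm below its top, then a white cone and a narrow lens nose. It stands upright (lens up) and loose on the bench. This point is on its axis, half-way up (36 mm above its foot); z points up out of the lens. Mass 180 g nominal.
- seat_blue: Blue flat round pad, 50 mm in diameter and 4 mm thick, fixed on the parking rail. Origin: centre of its underside, 14 mm above the bench; its top, where an objective stands, is 4 mm higher, 18 mm above the bench. z is up, y along the rail. It is at one end of the row of four pads (either end). The rail is an aluminium bar 75 x 320 x 14 mm; pads are 80 mm apart, centre to centre.
- seat_left: Black flat round pad, 50 mm in diameter and 4 mm thick, fixed on the parking rail. Origin: centre of its underside, 14 mm above the bench; its top, where an objective stands, is 4 mm higher, 18 mm above the bench. z is up, y along the rail. One of the two middle pads (the one more to the robot's left, +y). Whichever middle pad is next to the blue pad is the second place.
- seat_right: Black flat round pad, 50 mm in diameter and 4 mm thick, fixed on the parking rail. Origin: centre of its underside, 14 mm above the bench; its top, where an objective stands, is 4 mm higher, 18 mm above the bench. z is up, y along the rail. The other middle pad (more to the robot's right, -y).
- seat_end: Black flat round pad, 50 mm in diameter and 4 mm thick, fixed on the parking rail. Origin: centre of its underside, 14 mm above the bench; its top, where an objective stands, is 4 mm higher, 18 mm above the bench. z is up, y along the rail. At the end of the row opposite the blue pad (240 mm from it): the fourth place.
- cleaner_center (a point): Bystander: amber bottle of lens cleaner with a black cap and a paper label, 40 mm in diameter, 85 mm tall, loose. This point is on its axis, half-way up. Not to be disturbed.
- eyepiece_center (a point): Bystander: eyepiece standing on the bench, steel tube below, black head 42 mm in diameter above, 58 mm tall, loose. This point is on its axis, half-way up. Not to be disturbed.
There are look-alikes about, which are no part of the job. Leave any purple look-alike of the part that bears white_center alone. Leave any purple look-alike of the part that bears green_center alone.

How it is judged:
By the outcome, as a careful person would: the job done as asked, in the order asked, and still so for the second after the job is handed in, with the robot touching nothing.
It also fails if it takes over 115 s, if anything falls off the work surface, if the arm or the gripper's body presses on something with over 40 N, if the wrist force passes 120 N, or if a joint passes its speed limit or range.

## Working session

There is one attempt and no reset: what is moved stays moved. The work goes in short steps, Python scripts to look and compute and a tool call to move; the robot and the scene stay as the last step left them, time stands still between calls to the robot, and variables do not carry over. Pictures are saved under pics/ and viewed, at most 14 in all, crops included, and the job is handed in when it is done.

Besides the shell and the picture viewer there is one more tool, called after "Request:" by a JSON object that holds its "fn" and its "kwargs". drive_tool: Moves the arm, as the interface text tells. Its arguments: {"type":"object","properties":{"increments":{"type":"array","items":{"type":"object","properties":{"slide":{"type":"array","items":{"type":"number","minimum":-1,"maximum":1}},"turn":{"type":"array","items":{"type":"number","minimum":-1,"maximum":1}},"gripper":{"type":"number"}}}}},"required":["increments"]}

```bash
mkdir -p pics; cat > h.py <<'E'
import numpy as np, cv2
from plant import status, cams, ticket
def grab(n,save=None):
    p,d=cams.grab_frame(n)
    if save: cv2.imwrite('pics/'+save,p[:,:,::-1])
    return p,d
def pix2world(n,uv,d):
    """uv Nx2, d depth (N) along axis"""
    c=cams.camera_info(n);K=np.array(c['mtx']);uv=np.atleast_2d(uv).astype(float)
    q=np.c_[(uv[:,0]-K[0,2])/K[0,0],(uv[:,1]-K[1,2])/K[1,1]]
    s=q.copy()
    for _ in range(20): s=q/(1+c['k1']*(s**2).sum(1,keepdims=True))
    d=np.broadcast_to(np.asarray(d,float),len(s))
    P=np.c_[s[:,0]*d,-s[:,1]*d,-d]
    return P@np.array(c['rotation']).T+np.array(c['origin'])
def at_z(n,uv,z):
    o=np.array(cams.camera_info(n)['origin']);p=pix2world(n,uv,1.)
    r=p-o; return o+r*((z-o[2])/r[:,2])[:,None]
E
python3 - <<'E'
from h import *
for n in('scene','top'):
    p,d=grab(n,n+'0.png'); c=cams.camera_info(n); print(n,c); np.save(n+'_d.npy',d)
print(status.get_obs())
E
```

```text
scene {'mtx': array([[610.49900706,   0.        , 311.8595735 ],
       [  0.        , 610.49900706, 238.53992507],
       [  0.        ,   0.        ,   1.        ]]), 'k1': -0.10739923678601705, 'origin': array([ 1.29024008, -0.130203  ,  0.92217101]), 'rotation': array([0.71746899, 0.01782971, 1.39634287])}
top {'mtx': array([[486.74752195,   0.        , 326.42334228],
       [  0.        , 486.74752195, 241.37193107],
       [  0.        ,   0.        ,   1.        ]]), 'k1': 0.02954103893274129, 'origin': array([0.46551444, 0.01263655, 1.21288434]), 'rotation': array([ 0.08396664, -0.00655513, -1.58310976])}
{'clock': 0.1, 'joint_positions': array([-9.68917395e-01,  3.59340689e-01,  1.11713409e-02, -3.18812779e-04,
       -1.22409077e+00, -2.88107748e-01]), 'qd': array([ 0.00062294, -0.00339303,  0.00046817,  0.00172231,  0.00156562,
        0.00101273]), 'effort': array([-1.64282890e-03, -5.84161806e+01,  2.93747663e+01,  7.01548085e+00,
        1.00836914e-02, -4.22892663e-05]), 'eef_pos': array([ 0.20819181, -0.64164352,  0.22570715]), 'tool_rot': array([ 3.14010403e+00, -1.28591154e-04, -2.82792993e+00]), 'contact_force': array([-0.13465931, -0.77933353,  0.1840149 ]), 'moment': array([ 0.05067237,  0.00891814, -0.00584921]), 'gripper_force': 0.0, 'grip_width': 0.08796988357309635}
```

Rotation is roll-pitch-yaw; patch it in and view.

```bash
sed -i "s/np.array(c\['rotation'\]).T/Rot.from_euler('xyz',c['rotation']).as_matrix().T/; s/^import numpy as np, cv2/&\nfrom scipy.spatial.transform import Rotation as Rot/" h.py
```

```text
(no output)
```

View pics/top0.png

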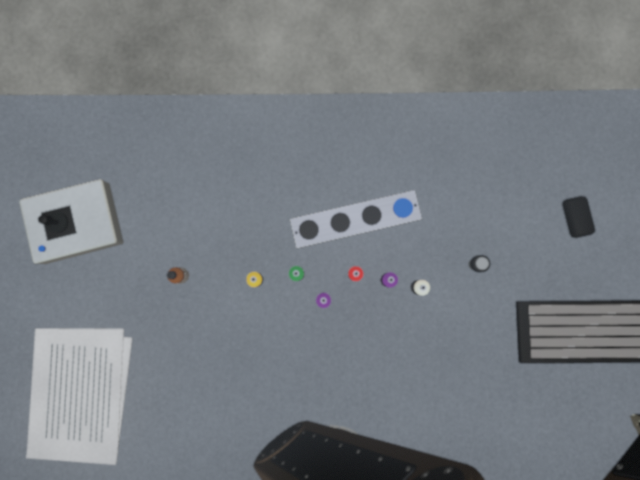

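View pics/scene0.png

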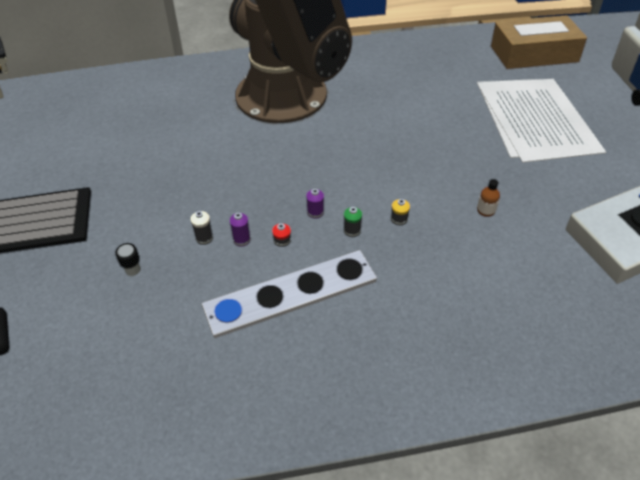

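The top view shows the row of pads: blue (403,208), then (372,215), (341,222) and end (309,230). 

Candidates in top: red (356,273), yellow (254,279), green (296,273), white (422,288), purple look-alikes (390,280) and (323,300), eyepiece (481,264), bottle (177,275). The purple ones and the bystanders are not mine. I'll measure and check the choice in a crop.

```bash
cat > meas.py <<'E'
from h import *
H=dict(red=.042,yellow=.052,green=.062,white=.072)
def colour(p,name):
    h=cv2.cvtColor(p,cv2.COLOR_RGB2HSV).astype(int);H_,S,V=h[...,0],h[...,1],h[...,2]
    return {'red':((H_<6)|(H_>174))&(S>150)&(V>90),'yellow':(H_>17)&(H_<32)&(S>130)&(V>90),'green':(H_>45)&(H_<85)&(S>100)&(V>50),
     'white':(S<50)&(V>170),'blue':(H_>100)&(H_<120)&(S>150)&(V>90),'purple':(H_>130)&(H_<160)&(S>80)&(V>40)}[name]
def blob(p,name,uv,r=14):
    m=colour(p,name).astype(np.uint8);w=np.zeros_like(m);cv2.circle(w,tuple(int(round(x)) for x in uv),r,1,-1);m&=w
    c,_=cv2.findContours(m,cv2.RETR_EXTERNAL,cv2.CHAIN_APPROX_NONE)
    if not c:return None,0
    hull=cv2.convexHull(np.vstack(c));f=np.zeros_like(m);cv2.fillConvexPoly(f,hull,1);v,u=np.nonzero(f)
    return np.array([u.mean(),v.mean()]),len(u)
E
python3 - <<'E'
from meas import *
p=cv2.imread('pics/top0.png')[:,:,::-1].copy();d=np.load('top_d.npy')
for n,uv in dict(red=(356,273),yellow=(254,279),green=(296,273),white=(422,288)).items():
    c,k=blob(p,n,uv); print(n,c,k,at_z('top',c,H[n]-.009)[0].round(4),pix2world('top',c,d[int(c[1]),int(c[0])])[0].round(4))
c,k=blob(p,'blue',(403,208),18);print('blue',c,k,at_z('top',c,.018)[0].round(4),pix2world('top',c,d[208,403])[0])
g=cv2.cvtColor(p,cv2.COLOR_RGB2GRAY);pts=[at_z('top',c,.018)[0]]
for uv in((372,215),(341,222),(309,230)):
    m=(g<90).astype(np.uint8);w=np.zeros_like(m);cv2.circle(w,uv,13,1,-1);v,u=np.nonzero(m&w);q=at_z('top',[u.mean(),v.mean()],.018)[0];pts.append(q);print('pad',u.mean(),v.mean(),len(u),q.round(4))
print(np.linalg.norm(np.diff(pts,axis=0),axis=1))
for n,uv,z in(('purpA',(390,280),.065),('purpB',(323,300),.055),('eye',(481,264),.058),('bottle',(177,275),.07)): print(n,at_z('top',uv,z)[0].round(3))
s=cv2.imread('pics/scene0.png')[:,:,::-1].copy();ds=np.load('scene_d.npy')
for n,uv in dict(red=(282,233),yellow=(401,208),green=(353,216),white=(201,220)).items():
    c,k=blob(s,n,uv,16);print('scene',n,c,k,at_z('scene',c,H[n]-.007)[0].round(4))
c,k=blob(s,'blue',(228,310),22);print('scene blue',c,k,at_z('scene',c,.018)[0].round(4))
cv2.imwrite('pics/crop0.png',cv2.resize(cv2.imread('pics/top0.png')[190:320,230:500],None,fx=2.9,fy=2.9,interpolation=cv2.INTER_CUBIC))
E
```

```text
red [355.06923077 273.47692308] 130 [ 0.486  -0.0647  0.033 ] [ 0.4859 -0.0643  0.0385]
yellow [254.45859873 279.01910828] 157 [0.4755 0.177  0.043 ] [0.4754 0.1756 0.0527]
green [295.88888889 273.15686275] 153 [0.4881 0.0773 0.053 ] [0.4879 0.0767 0.0636]
white [422.07936508 287.2962963 ] 189 [ 0.4512 -0.2197  0.063 ] [ 0.4512 -0.2189  0.0673]
blue [402.68807339 207.5       ] 218 [ 0.648  -0.1865  0.018 ] [ 0.64773075 -0.18619212  0.01974884]
pad 371.1475409836066 214.77868852459017 244 [ 0.6307 -0.108   0.018 ]
pad 339.90416666666664 222.00833333333333 240 [ 0.6136 -0.0304  0.018 ]
pad 308.3780487804878 229.2560975609756 246 [0.5965 0.0477 0.018 ]
[0.08039595 0.07947697 0.07993367]
purpA [ 0.469 -0.144  0.065]
purpB [0.424 0.014 0.055]
eye [ 0.505 -0.362  0.058]
bottle [0.487 0.353 0.07 ]
scene red [281.12195122 231.3902439 ] 205 [ 0.4954 -0.0671  0.035 ]
scene yellow [400.22660099 206.67980296] 203 [0.4838 0.1752 0.045 ]
scene green [352.49769585 215.15207373] 217 [0.4976 0.0742 0.055 ]
scene white [199.41013825 217.60368664] 217 [ 0.4567 -0.2201  0.065 ]
scene blue [227.7        310.25777778] 450 [ 0.65   -0.1871  0.018 ]
```

View pics/crop0.png

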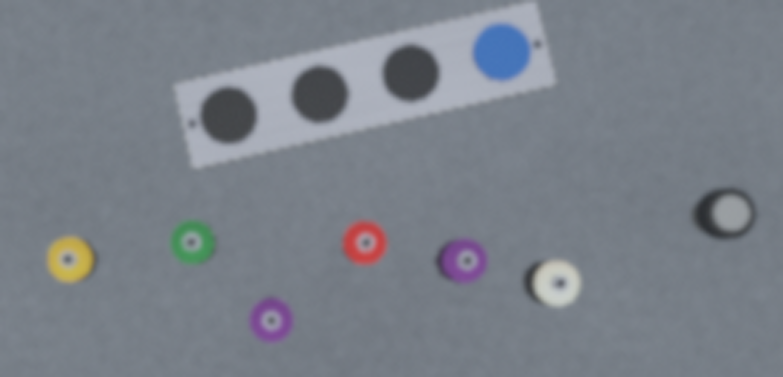

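The crop confirms it: yellow (70,260), green (193,242), red (365,243), white (555,283). The purple ones at (463,261) and (271,320) are look-alikes. 

For every pick the fingers will close along world x, which keeps the body clear of neighbours. For every place they will close across the rail (yaw −77.6°). I'll go in the order red, yellow, green, white.

```bash
cat > plan.py <<'E'
import sys;from h import *
# usage: plan.py x,y,z,yawdeg ...   waypoints (TCP); prints moves chained, tool down
o=status.get_obs();P=np.array(o['eef_pos']);R=Rot.from_euler('xyz',o['tool_rot'])
print('t',o['clock'],'tcp',P.round(4),'rpy',np.degrees(o['tool_rot']).round(2),'F',o['contact_force'].round(1),'w',round(o['grip_width'],4),'gf',round(o['gripper_force'],1))
for a in sys.argv[1:]:
    x,y,z,w=map(float,a.split(','));T=np.array([x,y,z]);Rt=Rot.from_euler('xyz',[np.pi,0,np.radians(w)])
    for i in range(5):
        s=R.inv().apply(T-P)/.2;t=(R.inv()*Rt).as_rotvec()/np.radians(30);f=max(1,abs(s).max()/.99,abs(t).max()/.99)
        s,t=(s/f).round(3),(t/f).round(3);print(a,'slide',s.tolist(),'turn',t.tolist())
        P=P+R.apply(s*.2);R=R*Rot.from_rotvec(t*np.radians(30))
        if f==1:break
E
python3 plan.py .486,-.065,.13,-90
```

```text
t 0.1 tcp [ 0.2082 -0.6416  0.2257] rpy [ 1.7991e+02 -1.0000e-02 -1.6203e+02] F [-0.1 -0.8  0.2] w 0.088 gf 0.0
.486,-.065,.13,-90 slide [-0.912, 0.954, 0.199] turn [0.001, 0.001, -0.99]
.486,-.065,.13,-90 slide [-0.99, 0.295, 0.155] turn [0.001, 0.0, -0.775]
.486,-.065,.13,-90 slide [-0.842, -0.098, 0.126] turn [0.001, 0.001, -0.636]
```

Request:
{"fn": "drive_tool", "kwargs": {"increments": [{"slide":[-0.912,0.954,0.1],"turn":[0,0,-0.99],"gripper":87},{"slide":[-0.912,0.954,0.1],"turn":[0,0,-0.99],"gripper":87},{"slide":[-0.912,0.954,0.1],"turn":[0,0,-0.99],"gripper":87},{"slide":[-0.912,0.954,0.1],"turn":[0,0,-0.99],"gripper":87},{"slide":[-0.912,0.954,0.1],"turn":[0,0,-0.99],"gripper":87},{"slide":[-0.912,0.954,0.1],"turn":[0,0,-0.99],"gripper":87}]}}

```text
clock: 0.85
eef_pos: [0.3234, -0.4036, 0.2067]
tool_rot: [-3.141, 0.0, -2.307]
contact_force: [0.4, -0.1, -0.2]
grip_width: 0.087
gripper_force: 0.0
```

Request:
{"fn": "drive_tool", "kwargs": {"increments": [{"slide":[-0.99,0.295,0.16],"turn":[0,0,-0.775],"gripper":87},{"slide":[-0.99,0.295,0.16],"turn":[0,0,-0.775],"gripper":87},{"slide":[-0.99,0.295,0.16],"turn":[0,0,-0.775],"gripper":87},{"slide":[-0.99,0.295,0.16],"turn":[0,0,-0.775],"gripper":87},{"slide":[-0.99,0.295,0.16],"turn":[0,0,-0.775],"gripper":87}]}}

```text
clock: 1.48
eef_pos: [0.4132, -0.218, 0.1743]
tool_rot: [3.141, -0.0, -1.902]
contact_force: [0.6, 0.0, -0.2]
grip_width: 0.0869
gripper_force: 0.0
```

```bash
python3 plan.py .486,-.065,.13,-90
```

```text
t 1.475 tcp [ 0.4132 -0.218   0.1743] rpy [ 1.7996e+02 -2.0000e-02 -1.0900e+02] F [ 0.6  0.  -0.2] w 0.0869 gf 0.0
.486,-.065,.13,-90 slide [-0.842, -0.095, 0.221] turn [0.001, -0.0, -0.633]
```

Request:
{"fn": "drive_tool", "kwargs": {"increments": [{"slide":[-0.842,-0.095,0.221],"turn":[0,0,-0.633],"gripper":87},{"slide":[-0.842,-0.095,0.221],"turn":[0,0,-0.633],"gripper":87},{"slide":[-0.842,-0.095,0.221],"turn":[0,0,-0.633],"gripper":87},{"slide":[-0.842,-0.095,0.221],"turn":[0,0,-0.633],"gripper":87},{"slide":[-0.842,-0.095,0.221],"turn":[0,0,-0.633],"gripper":87}]}}

```text
clock: 2.1
eef_pos: [0.4855, -0.0664, 0.1302]
tool_rot: [3.141, -0.0, -1.573]
contact_force: [-0.2, 0.6, 0.4]
grip_width: 0.0871
gripper_force: 0.0
```

```bash
python3 plan.py .486,-.065,.005,-90; python3 -c "
from h import *
p,d=grab('scene'); cv2.imwrite('pics/s1.png',cv2.resize(p[130:300,180:440,::-1],None,fx=3,fy=3))"
```

```text
t 2.1 tcp [ 0.4855 -0.0664  0.1302] rpy [ 1.7995e+02 -2.0000e-02 -9.0140e+01] F [-0.2  0.6  0.4] w 0.0871 gf 0.0
.486,-.065,.005,-90 slide [-0.007, -0.003, 0.626] turn [0.002, -0.001, -0.005]
```

View pics/s1.png

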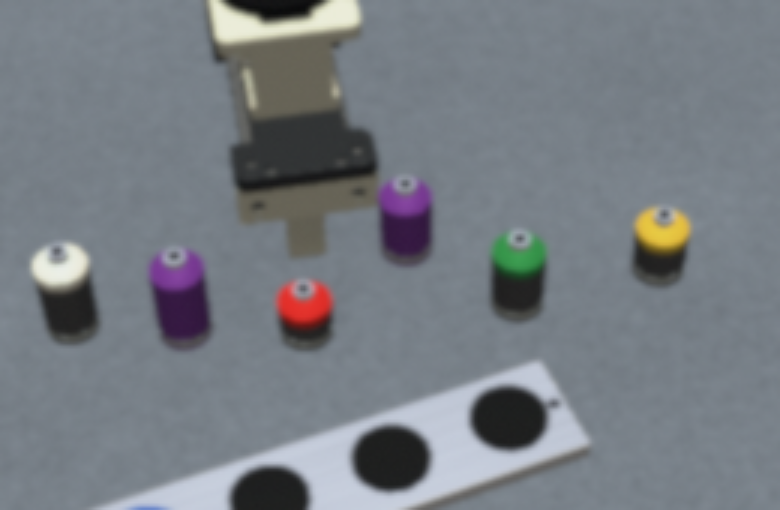

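The gripper sits squarely over red (finger column 306, red nose column 303 in the crop), and the look-alikes are clear. Descending.

Request:
{"fn": "drive_tool", "kwargs": {"increments": [{"slide":[-0.007,-0.003,0.25],"turn":[0,0,0],"gripper":87},{"slide":[-0.007,-0.003,0.45],"turn":[0,0,0],"gripper":87},{"slide":[-0.007,-0.003,0.57],"turn":[0,0,0],"gripper":87},{"slide":[-0.007,-0.003,0.626],"turn":[0,0,0],"gripper":87},{"slide":[-0.007,-0.003,0.626],"turn":[0,0,0],"gripper":60},{"slide":[-0.007,-0.003,0.626],"turn":[0,0,0],"gripper":45},{"slide":[-0.007,-0.003,0.626],"turn":[0,0,0],"gripper":38},{"slide":[-0.007,-0.003,0.626],"turn":[0,0,0],"gripper":34},{"slide":[-0.007,-0.003,0.626],"turn":[0,0,0],"gripper":20},{"slide":[-0.007,-0.003,0.626],"turn":[0,0,0],"gripper":20},{"slide":[-0.007,-0.003,0.626],"turn":[0,0,0],"gripper":20}]}}

```text
clock: 3.52
eef_pos: [0.4863, -0.0637, 0.0053]
tool_rot: [-3.141, 0.0, -1.572]
contact_force: [-0.7, 1.3, 3.0]
grip_width: 0.0355
gripper_force: 30.0
```

```bash
python3 plan.py .486,-.065,.12,-90 .648,-.187,.12,-77.6 .648,-.187,.0245,-77.6
```

```text
t 3.525 tcp [ 0.4863 -0.0637  0.0053] rpy [-179.99    0.    -90.07] F [-0.7  1.3  3. ] w 0.0355 gf 30.0
.486,-.065,.12,-90 slide [0.007, 0.001, -0.573] turn [-0.0, 0.0, -0.002]
.648,-.187,.12,-77.6 slide [0.609, -0.81, -0.0] turn [-0.0, 0.0, -0.414]
.648,-.187,.0245,-77.6 slide [0.0, 0.0, 0.477] turn [-0.0, 0.0, 0.0]
```

Request:
{"fn": "drive_tool", "kwargs": {"increments": [{"slide":[0,0,-0.2],"turn":[0,0,0],"gripper":20},{"slide":[0,0,-0.45],"turn":[0,0,0],"gripper":20},{"slide":[0.007,0,-0.573],"turn":[0,0,0],"gripper":20},{"slide":[0.15,-0.2,-0.573],"turn":[0,0,-0.1],"gripper":20},{"slide":[0.3,-0.4,-0.573],"turn":[0,0,-0.2],"gripper":20},{"slide":[0.47,-0.6,-0.573],"turn":[0,0,-0.3],"gripper":20},{"slide":[0.57,-0.75,-0.573],"turn":[0,0,-0.38],"gripper":20},{"slide":[0.614,-0.809,-0.573],"turn":[0,0,-0.414],"gripper":20},{"slide":[0.614,-0.809,-0.573],"turn":[0,0,-0.414],"gripper":20},{"slide":[0.614,-0.809,-0.573],"turn":[0,0,-0.414],"gripper":20}]}}

```text
clock: 4.78
eef_pos: [0.6469, -0.1862, 0.1196]
tool_rot: [3.141, 0.0, -1.356]
contact_force: [-1.2, 0.5, -0.8]
grip_width: 0.0353
gripper_force: 30.0
```

```bash
python3 plan.py .648,-.187,.0238,-77.6; python3 -c "
from h import *
p,d=grab('scene'); cv2.imwrite('pics/s2.png',cv2.resize(p[130:350,100:420,::-1],None,fx=2.4,fy=2.4))"
```

```text
t 4.775 tcp [ 0.6469 -0.1862  0.1196] rpy [ 1.7996e+02  3.0000e-02 -7.7680e+01] F [-1.2  0.5 -0.8] w 0.0353 gf 30.0
.648,-.187,.0238,-77.6 slide [0.005, -0.005, 0.479] turn [0.001, 0.001, -0.003]
```

View pics/s2.png

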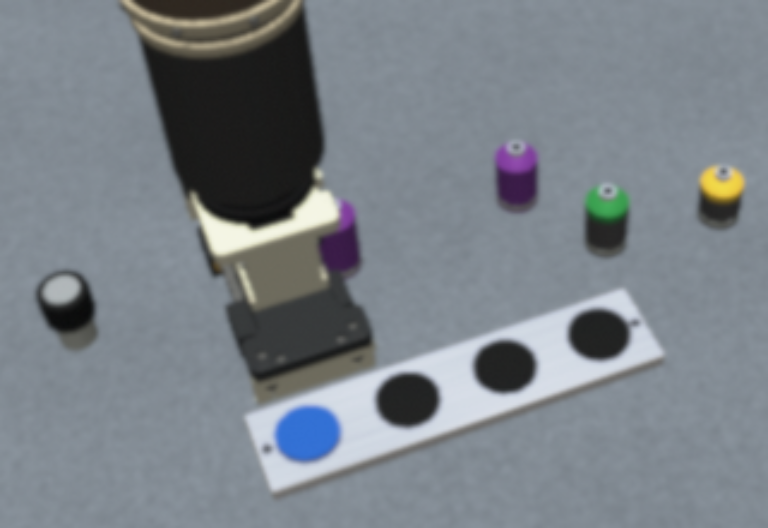

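The scene view shows the gripper up-range of the blue pad (308,433) with red still held (width 35.3 mm, 30 N) and the other parts undisturbed. Lowering.

Request:
{"fn": "drive_tool", "kwargs": {"increments": [{"slide":[0.004,-0.004,0.2],"turn":[0,0,0],"gripper":20},{"slide":[0.004,-0.004,0.36],"turn":[0,0,0],"gripper":20},{"slide":[0.004,-0.004,0.44],"turn":[0,0,0],"gripper":20},{"slide":[0.004,-0.004,0.465],"turn":[0,0,0],"gripper":20},{"slide":[0.004,-0.004,0.479],"turn":[0,0,0],"gripper":20},{"slide":[0.004,-0.004,0.479],"turn":[0,0,0],"gripper":20},{"slide":[0.004,-0.004,0.479],"turn":[0,0,0],"gripper":20}]}}

```text
clock: 5.7
eef_pos: [0.6493, -0.1875, 0.0249]
tool_rot: [-3.14, -0.0, -1.355]
contact_force: [0.5, -0.9, -0.1]
grip_width: 0.0354
gripper_force: 30.0
```

Request:
{"fn": "drive_tool", "kwargs": {"increments": [{"slide":[0,0,0.005],"turn":[0,0,0],"gripper":20},{"slide":[0,0,0.005],"turn":[0,0,0],"gripper":20}]}}

```text
clock: 5.95
eef_pos: [0.6491, -0.1875, 0.0234]
tool_rot: [-3.141, -0.0, -1.355]
contact_force: [0.0, 1.0, 2.3]
grip_width: 0.0355
gripper_force: 30.0
```

Light contact (2.3 N up), so I'll release and rise.

Request:
{"fn": "drive_tool", "kwargs": {"increments": [{"slide":[0,0,0.005],"turn":[0,0,0],"gripper":42},{"slide":[0,0,0.005],"turn":[0,0,0],"gripper":55},{"slide":[0,0,0.005],"turn":[0,0,0],"gripper":80},{"slide":[0,0,0.005],"turn":[0,0,0],"gripper":80},{"slide":[0,0,-0.2],"turn":[0,0,0],"gripper":87},{"slide":[0,0,-0.5],"turn":[0,0,0],"gripper":87},{"slide":[0,0,-0.53],"turn":[0,0,0],"gripper":87}]}}

```text
clock: 6.82
eef_pos: [0.6518, -0.1879, 0.1346]
tool_rot: [-3.133, -0.003, -1.355]
contact_force: [1.2, 0.4, -0.3]
grip_width: 0.0872
gripper_force: 0.0
```

```bash
python3 plan.py .56,.02,.13,-83 .4755,.177,.13,-90
```

```text
t 6.825 tcp [ 0.6518 -0.1879  0.1346] rpy [-179.53   -0.18  -77.62] F [ 1.2  0.4 -0.3] w 0.0872 gf 0.0
.56,.02,.13,-83 slide [-0.99, 0.201, 0.016] turn [-0.014, -0.005, 0.16]
.56,.02,.13,-83 slide [-0.121, 0.035, 0.002] turn [-0.002, -0.0, 0.019]
.4755,.177,.13,-90 slide [-0.831, 0.323, 0.0] turn [0.0, -0.0, 0.234]
```

Request:
{"fn": "drive_tool", "kwargs": {"increments": [{"slide":[-0.99,0.3,0.01],"turn":[0,0,0.2],"gripper":87},{"slide":[-0.99,0.3,0.01],"turn":[0,0,0.2],"gripper":87},{"slide":[-0.99,0.3,0.01],"turn":[0,0,0.2],"gripper":87},{"slide":[-0.99,0.3,0.01],"turn":[0,0,0.2],"gripper":87},{"slide":[-0.99,0.3,0.01],"turn":[0,0,0.2],"gripper":87},{"slide":[-0.99,0.3,0.01],"turn":[0,0,0.2],"gripper":87}]}}

```text
clock: 7.58
eef_pos: [0.5484, -0.0073, 0.127]
tool_rot: [-3.141, -0.0, -1.46]
contact_force: [0.6, -0.6, -0.7]
grip_width: 0.087
gripper_force: 0.0
```

```bash
python3 plan.py .4755,.177,.13,-90
```

```text
t 7.575 tcp [ 0.5484 -0.0073  0.127 ] rpy [-1.7998e+02 -1.0000e-02 -8.3670e+01] F [ 0.6 -0.6 -0.7] w 0.087 gf 0.0
.4755,.177,.13,-90 slide [-0.956, 0.261, -0.015] turn [-0.001, -0.0, 0.211]
```

Request:
{"fn": "drive_tool", "kwargs": {"increments": [{"slide":[-0.956,0.261,-0.015],"turn":[0,0,0.211],"gripper":87},{"slide":[-0.956,0.261,-0.015],"turn":[0,0,0.211],"gripper":87},{"slide":[-0.956,0.261,-0.015],"turn":[0,0,0.211],"gripper":87},{"slide":[-0.956,0.261,-0.015],"turn":[0,0,0.211],"gripper":87},{"slide":[-0.956,0.261,-0.015],"turn":[0,0,0.211],"gripper":87},{"slide":[-0.956,0.261,-0.015],"turn":[0,0,0.211],"gripper":87}]}}

```text
clock: 8.32
eef_pos: [0.4754, 0.1761, 0.1297]
tool_rot: [3.141, -0.0, -1.572]
contact_force: [0.5, 0.0, 0.2]
grip_width: 0.0869
gripper_force: 0.0
```

```bash
python3 plan.py .4755,.177,.009,-90; python3 - <<'E'
from meas import *
p,d=grab('top','t2.png')
c,k=blob(p,'red',(402,207),18)
if k: print('red',c,k,at_z('top',c,.018+.033)[0].round(4))
cv2.imwrite('pics/c2.png',cv2.resize(p[170:310,230:500,::-1],None,fx=2.9,fy=2.9,interpolation=cv2.INTER_CUBIC))
E
```

```text
t 8.325 tcp [0.4754 0.1761 0.1297] rpy [ 1.7997e+02 -3.0000e-02 -9.0100e+01] F [0.5 0.  0.2] w 0.0869 gf 0.0
.4755,.177,.009,-90 slide [-0.005, -0.001, 0.603] turn [0.001, -0.001, -0.003]
red [404.89430894 205.82113821] 123 [ 0.647  -0.1864  0.051 ]
```

View pics/c2.png

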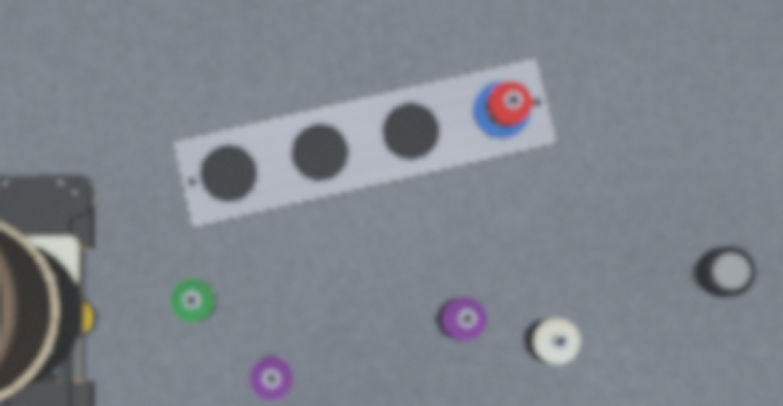

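Red (508,103 in the crop) stands on the blue pad, about 1 mm off centre with parallax removed. Now yellow.

Request:
{"fn": "drive_tool", "kwargs": {"increments": [{"slide":[-0.004,-0.001,0.25],"turn":[0,0,0],"gripper":87},{"slide":[-0.004,-0.001,0.45],"turn":[0,0,0],"gripper":87},{"slide":[-0.004,-0.001,0.56],"turn":[0,0,0],"gripper":87},{"slide":[-0.004,-0.001,0.603],"turn":[0,0,0],"gripper":87},{"slide":[-0.004,-0.001,0.603],"turn":[0,0,0],"gripper":60},{"slide":[-0.004,-0.001,0.603],"turn":[0,0,0],"gripper":45},{"slide":[-0.004,-0.001,0.603],"turn":[0,0,0],"gripper":38},{"slide":[-0.004,-0.001,0.603],"turn":[0,0,0],"gripper":34},{"slide":[-0.004,-0.001,0.603],"turn":[0,0,0],"gripper":20},{"slide":[-0.004,-0.001,0.603],"turn":[0,0,0],"gripper":20},{"slide":[-0.004,-0.001,0.603],"turn":[0,0,0],"gripper":20}]}}

```text
clock: 9.75
eef_pos: [0.4751, 0.1784, 0.0095]
tool_rot: [-3.141, 0.0, -1.57]
contact_force: [-0.8, 0.7, 3.7]
grip_width: 0.0352
gripper_force: 30.0
```

```bash
python3 plan.py .476,.177,.145,-90 .55,.03,.145,-84 .631,-.108,.145,-77.6
```

```text
t 9.75 tcp [0.4751 0.1784 0.0095] rpy [-1.7999e+02  1.0000e-02 -8.9980e+01] F [-0.8  0.7  3.7] w 0.0352 gf 30.0
.476,.177,.145,-90 slide [0.007, -0.005, -0.677] turn [-0.0, 0.0, 0.001]
.55,.03,.145,-84 slide [0.735, -0.37, -0.0] turn [-0.0, 0.0, -0.2]
.631,-.108,.145,-77.6 slide [0.728, -0.331, -0.0] turn [-0.0, 0.0, -0.214]
```

Request:
{"fn": "drive_tool", "kwargs": {"increments": [{"slide":[0,0,-0.2],"turn":[0,0,0],"gripper":20},{"slide":[0,0,-0.45],"turn":[0,0,0],"gripper":20},{"slide":[0,0,-0.65],"turn":[0,0,0],"gripper":20},{"slide":[0.2,-0.1,-0.677],"turn":[0,0,-0.06],"gripper":20},{"slide":[0.4,-0.2,-0.677],"turn":[0,0,-0.12],"gripper":20},{"slide":[0.6,-0.3,-0.677],"turn":[0,0,-0.17],"gripper":20},{"slide":[0.735,-0.37,-0.677],"turn":[0,0,-0.2],"gripper":20},{"slide":[0.735,-0.37,-0.677],"turn":[0,0,-0.2],"gripper":20}]}}

```text
clock: 10.75
eef_pos: [0.5493, 0.0294, 0.144]
tool_rot: [3.14, -0.0, -1.469]
contact_force: [-0.0, 0.8, -1.6]
grip_width: 0.0357
gripper_force: 30.0
```

Request:
{"fn": "drive_tool", "kwargs": {"increments": [{"slide":[0.2,-0.09,0],"turn":[0,0,-0.06],"gripper":20},{"slide":[0.42,-0.19,0],"turn":[0,0,-0.12],"gripper":20},{"slide":[0.6,-0.27,0],"turn":[0,0,-0.18],"gripper":20},{"slide":[0.7,-0.32,0],"turn":[0,0,-0.21],"gripper":20},{"slide":[0.735,-0.331,0],"turn":[0,0,-0.214],"gripper":20},{"slide":[0.735,-0.331,0],"turn":[0,0,-0.214],"gripper":20},{"slide":[0.735,-0.331,0],"turn":[0,0,-0.214],"gripper":20}]}}

```text
clock: 11.62
eef_pos: [0.6299, -0.1071, 0.1448]
tool_rot: [3.142, 0.0, -1.353]
contact_force: [-1.0, 0.2, -1.4]
grip_width: 0.0356
gripper_force: 30.0
```

```bash
python3 plan.py .631,-.108,.0275,-77.6
```

```text
t 11.625 tcp [ 0.6299 -0.1071  0.1448] rpy [ 1.800e+02  1.000e-02 -7.754e+01] F [-1.   0.2 -1.4] w 0.0356 gf 30.0
.631,-.108,.0275,-77.6 slide [0.006, -0.005, 0.587] turn [0.0, 0.0, 0.002]
```

Request:
{"fn": "drive_tool", "kwargs": {"increments": [{"slide":[0.004,-0.003,0.2],"turn":[0,0,0],"gripper":20},{"slide":[0.004,-0.003,0.4],"turn":[0,0,0],"gripper":20},{"slide":[0.004,-0.003,0.53],"turn":[0,0,0],"gripper":20},{"slide":[0.004,-0.003,0.57],"turn":[0,0,0],"gripper":20},{"slide":[0.004,-0.003,0.583],"turn":[0,0,0],"gripper":20},{"slide":[0.004,-0.003,0.583],"turn":[0,0,0],"gripper":20},{"slide":[0.004,-0.003,0.583],"turn":[0,0,0],"gripper":20}]}}

```text
clock: 12.5
eef_pos: [0.6318, -0.1085, 0.0294]
tool_rot: [-3.14, -0.0, -1.354]
contact_force: [-0.8, 0.4, -1.2]
grip_width: 0.0351
gripper_force: 30.0
```

Request:
{"fn": "drive_tool", "kwargs": {"increments": [{"slide":[0,0,0.006],"turn":[0,0,0],"gripper":20},{"slide":[0,0,0.008],"turn":[0,0,0],"gripper":20},{"slide":[0,0,0.008],"turn":[0,0,0],"gripper":20}]}}

```text
clock: 12.88
eef_pos: [0.6315, -0.1086, 0.0275]
tool_rot: [-3.141, -0.0, -1.354]
contact_force: [-1.6, 1.6, 4.7]
grip_width: 0.0354
gripper_force: 30.0
```

Contact confirmed (from −1.2 to +4.7 N). Releasing.

Request:
{"fn": "drive_tool", "kwargs": {"increments": [{"slide":[0,0,0.008],"turn":[0,0,0],"gripper":42},{"slide":[0,0,0.008],"turn":[0,0,0],"gripper":55},{"slide":[0,0,0.008],"turn":[0,0,0],"gripper":80},{"slide":[0,0,0.008],"turn":[0,0,0],"gripper":80},{"slide":[0,0,-0.2],"turn":[0,0,0],"gripper":87},{"slide":[0,0,-0.5],"turn":[0,0,0],"gripper":87},{"slide":[0,0,-0.55],"turn":[0,0,0],"gripper":87},{"slide":[0,0,-0.55],"turn":[0,0,0],"gripper":87}]}}

```text
clock: 13.88
eef_pos: [0.6314, -0.1085, 0.1374]
tool_rot: [-3.14, 0.0, -1.354]
contact_force: [-0.5, 0.6, -0.9]
grip_width: 0.0868
gripper_force: 0.0
```

```bash
python3 plan.py .488,.077,.14,-90
```

```text
t 13.875 tcp [ 0.6314 -0.1085  0.1374] rpy [-179.88    0.    -77.58] F [-0.5  0.6 -0.9] w 0.0868 gf 0.0
.488,.077,.14,-90 slide [-0.99, 0.468, -0.013] turn [-0.004, 0.001, 0.387]
.488,.077,.14,-90 slide [-0.062, 0.046, -0.001] turn [0.0, -0.0, 0.027]
```

Request:
{"fn": "drive_tool", "kwargs": {"increments": [{"slide":[-0.99,0.468,-0.01],"turn":[0,0,0.387],"gripper":87},{"slide":[-0.99,0.468,-0.01],"turn":[0,0,0.387],"gripper":87},{"slide":[-0.99,0.468,-0.01],"turn":[0,0,0.387],"gripper":87},{"slide":[-0.99,0.468,-0.01],"turn":[0,0,0.387],"gripper":87},{"slide":[-0.99,0.468,-0.01],"turn":[0,0,0.387],"gripper":87},{"slide":[-0.99,0.468,-0.01],"turn":[0,0,0.387],"gripper":87}]}}

```text
clock: 14.62
eef_pos: [0.4967, 0.0644, 0.1376]
tool_rot: [3.14, -0.001, -1.556]
contact_force: [-0.0, -0.0, -1.0]
grip_width: 0.0871
gripper_force: 0.0
```

```bash
python3 plan.py .488,.077,.14,-90 .488,.077,.014,-90
```

```text
t 14.625 tcp [0.4967 0.0644 0.1376] rpy [ 1.7992e+02 -4.0000e-02 -8.9150e+01] F [-0. -0. -1.] w 0.0871 gf 0.0
.488,.077,.14,-90 slide [-0.064, 0.043, -0.012] turn [0.003, -0.001, 0.028]
.488,.077,.014,-90 slide [0.0, -0.0, 0.63] turn [-0.0, -0.0, 0.0]
```

Request:
{"fn": "drive_tool", "kwargs": {"increments": [{"slide":[-0.064,0.043,0],"turn":[0,0,0.028],"gripper":87},{"slide":[-0.064,0.043,0],"turn":[0,0,0.028],"gripper":87},{"slide":[-0.064,0.043,0],"turn":[0,0,0.028],"gripper":87},{"slide":[-0.064,0.043,0],"turn":[0,0,0.028],"gripper":87}]}}

```text
clock: 15.12
eef_pos: [0.4885, 0.0767, 0.1383]
tool_rot: [3.141, -0.0, -1.572]
contact_force: [0.3, -0.6, -0.0]
grip_width: 0.0872
gripper_force: 0.0
```

```bash
python3 plan.py .488,.077,.014,-90; python3 - <<'E'
from meas import *
p,d=grab('top','t3.png')
for n,uv,z in(('red',(405,206),.051),('yellow',(374,213),.061)):
    c,k=blob(p,n,uv,16)
    if k: print(n,c,k,at_z('top',c,z)[0].round(4))
E
```

```text
t 15.125 tcp [0.4885 0.0767 0.1383] rpy [ 1.7998e+02 -1.0000e-02 -9.0060e+01] F [ 0.3 -0.6 -0. ] w 0.0872 gf 0.0
.488,.077,.014,-90 slide [-0.002, 0.002, 0.622] turn [0.001, -0.0, -0.002]
red [404.825      205.80833333] 120 [ 0.647  -0.1862  0.051 ]
yellow [372.38216561 212.88535032] 157 [ 0.6293 -0.1067  0.061 ]
```

Request:
{"fn": "drive_tool", "kwargs": {"increments": [{"slide":[-0.002,0,0.25],"turn":[0,0,0],"gripper":87},{"slide":[-0.002,0,0.45],"turn":[0,0,0],"gripper":87},{"slide":[-0.002,0,0.58],"turn":[0,0,0],"gripper":87},{"slide":[-0.002,0,0.622],"turn":[0,0,0],"gripper":87},{"slide":[-0.002,0,0.622],"turn":[0,0,0],"gripper":60},{"slide":[-0.002,0,0.622],"turn":[0,0,0],"gripper":45},{"slide":[-0.002,0,0.622],"turn":[0,0,0],"gripper":38},{"slide":[-0.002,0,0.622],"turn":[0,0,0],"gripper":34},{"slide":[-0.002,0,0.622],"turn":[0,0,0],"gripper":20},{"slide":[-0.002,0,0.622],"turn":[0,0,0],"gripper":20},{"slide":[-0.002,0,0.622],"turn":[0,0,0],"gripper":20}]}}

```text
clock: 16.55
eef_pos: [0.4883, 0.0777, 0.0143]
tool_rot: [-3.142, -0.0, -1.571]
contact_force: [-1.5, 0.3, 3.4]
grip_width: 0.0357
gripper_force: 30.0
```

```bash
python3 plan.py .488,.077,.145,-90 .615,-.031,.145,-77.6
```

```text
t 16.55 tcp [0.4883 0.0777 0.0143] rpy [-180.     -0.    -90.02] F [-1.5  0.3  3.4] w 0.0357 gf 30.0
.488,.077,.145,-90 slide [0.003, 0.001, -0.653] turn [-0.0, -0.0, -0.001]
.615,-.031,.145,-77.6 slide [0.541, -0.635, -0.0] turn [-0.0, -0.0, -0.413]
```

Request:
{"fn": "drive_tool", "kwargs": {"increments": [{"slide":[0,0,-0.2],"turn":[0,0,0],"gripper":20},{"slide":[0,0,-0.45],"turn":[0,0,0],"gripper":20},{"slide":[0,0,-0.63],"turn":[0,0,0],"gripper":20},{"slide":[0.12,-0.15,-0.653],"turn":[0,0,-0.1],"gripper":20},{"slide":[0.27,-0.32,-0.653],"turn":[0,0,-0.2],"gripper":20},{"slide":[0.42,-0.5,-0.653],"turn":[0,0,-0.32],"gripper":20},{"slide":[0.51,-0.6,-0.653],"turn":[0,0,-0.39],"gripper":20},{"slide":[0.545,-0.637,-0.653],"turn":[0,0,-0.413],"gripper":20},{"slide":[0.545,-0.637,-0.653],"turn":[0,0,-0.413],"gripper":20},{"slide":[0.545,-0.637,-0.653],"turn":[0,0,-0.413],"gripper":20}]}}

```text
clock: 17.8
eef_pos: [0.6148, -0.0308, 0.1447]
tool_rot: [3.141, 0.0, -1.355]
contact_force: [0.2, 0.4, -1.0]
grip_width: 0.0353
gripper_force: 30.0
```

```bash
python3 plan.py .615,-.0315,.0325,-77.6
```

```text
t 17.8 tcp [ 0.6148 -0.0308  0.1447] rpy [ 1.7998e+02  2.0000e-02 -7.7630e+01] F [ 0.2  0.4 -1. ] w 0.0353 gf 30.0
.615,-.0315,.0325,-77.6 slide [0.004, -0.0, 0.561] turn [0.001, 0.001, -0.001]
```

Request:
{"fn": "drive_tool", "kwargs": {"increments": [{"slide":[0.002,0,0.2],"turn":[0,0,0],"gripper":20},{"slide":[0.002,0,0.38],"turn":[0,0,0],"gripper":20},{"slide":[0.002,0,0.5],"turn":[0,0,0],"gripper":20},{"slide":[0.002,0,0.545],"turn":[0,0,0],"gripper":20},{"slide":[0.002,0,0.556],"turn":[0,0,0],"gripper":20},{"slide":[0.002,0,0.556],"turn":[0,0,0],"gripper":20},{"slide":[0.002,0,0.561],"turn":[0,0,0],"gripper":20},{"slide":[0.002,0,0.561],"turn":[0,0,0],"gripper":20}]}}

```text
clock: 18.8
eef_pos: [0.616, -0.0318, 0.0332]
tool_rot: [-3.141, 0.0, -1.355]
contact_force: [-1.0, 0.0, -1.4]
grip_width: 0.0356
gripper_force: 30.0
```

Request:
{"fn": "drive_tool", "kwargs": {"increments": [{"slide":[-0.003,0,0.005],"turn":[0,0,0],"gripper":20},{"slide":[-0.003,0,0.005],"turn":[0,0,0],"gripper":20}]}}

```text
clock: 19.05
eef_pos: [0.6159, -0.0314, 0.0323]
tool_rot: [-3.141, -0.0, -1.355]
contact_force: [-1.0, -0.8, 5.1]
grip_width: 0.0356
gripper_force: 30.0
```

Request:
{"fn": "drive_tool", "kwargs": {"increments": [{"slide":[-0.003,0,0.005],"turn":[0,0,0],"gripper":42},{"slide":[-0.003,0,0.005],"turn":[0,0,0],"gripper":55},{"slide":[-0.003,0,0.005],"turn":[0,0,0],"gripper":80},{"slide":[-0.003,0,0.005],"turn":[0,0,0],"gripper":80},{"slide":[0,0,-0.2],"turn":[0,0,0],"gripper":87},{"slide":[0,0,-0.5],"turn":[0,0,0],"gripper":87},{"slide":[0,0,-0.6],"turn":[0,0,0],"gripper":87},{"slide":[0,0,-0.6],"turn":[0,0,0],"gripper":87}]}}

```text
clock: 20.05
eef_pos: [0.6167, -0.031, 0.1538]
tool_rot: [-3.137, 0.0, -1.355]
contact_force: [-0.2, -0.0, -0.0]
grip_width: 0.0869
gripper_force: 0.0
```

```bash
python3 plan.py .4512,-.2197,.15,-90
```

```text
t 20.05 tcp [ 0.6167 -0.031   0.1538] rpy [-179.76    0.    -77.62] F [-0.2 -0.  -0. ] w 0.0869 gf 0.0
.4512,-.2197,.15,-90 slide [0.729, 0.99, 0.014] turn [-0.008, 0.001, 0.404]
.4512,-.2197,.15,-90 slide [0.019, 0.017, 0.001] turn [0.0, -0.0, 0.009]
```

Request:
{"fn": "drive_tool", "kwargs": {"increments": [{"slide":[0.729,0.99,0],"turn":[0,0,0.41],"gripper":87},{"slide":[0.729,0.99,0],"turn":[0,0,0.41],"gripper":87},{"slide":[0.729,0.99,0],"turn":[0,0,0.41],"gripper":87},{"slide":[0.729,0.99,0],"turn":[0,0,0.41],"gripper":87},{"slide":[0.729,0.99,0],"turn":[0,0,0.41],"gripper":87},{"slide":[0.729,0.99,0],"turn":[0,0,0.41],"gripper":87},{"slide":[0.729,0.99,0],"turn":[0,0,0.41],"gripper":87}]}}

```text
clock: 20.92
eef_pos: [0.454, -0.2154, 0.1511]
tool_rot: [3.141, 0.0, -1.569]
contact_force: [-0.2, -0.1, -0.4]
grip_width: 0.0872
gripper_force: 0.0
```

```bash
python3 plan.py .4512,-.2197,.15,-90 .4512,-.2197,.019,-90; python3 - <<'E'
from meas import *
p,d=grab('top','t4.png')
for n,uv,z in(('red',(405,206),.051),('yellow',(374,213),.061),('green',(343,220),.071),('white',(422,288),.063)):
    c,k=blob(p,n,uv,16)
    if k: print(n,c,k,at_z('top',c,z)[0].round(4))
E
```

```text
t 20.925 tcp [ 0.454  -0.2154  0.1511] rpy [ 1.7997e+02  1.0000e-02 -8.9880e+01] F [-0.2 -0.1 -0.4] w 0.0872 gf 0.0
.4512,-.2197,.15,-90 slide [0.021, 0.014, 0.006] turn [0.001, 0.0, 0.004]
.4512,-.2197,.019,-90 slide [0.0, -0.0, 0.655] turn [0.0, 0.0, 0.0]
red [404.94262295 205.80327869] 122 [ 0.647  -0.1865  0.051 ]
yellow [372.19875776 212.8757764 ] 161 [ 0.6293 -0.1062  0.061 ]
green [340.77124183 218.8627451 ] 153 [ 0.6145 -0.0306  0.071 ]
```

Green is about 1 mm from its pad centre. Now white.

Request:
{"fn": "drive_tool", "kwargs": {"increments": [{"slide":[0.021,0.014,0],"turn":[0,0,0],"gripper":87},{"slide":[0.021,0.014,0],"turn":[0,0,0],"gripper":87},{"slide":[0.021,0.014,0.25],"turn":[0,0,0],"gripper":87},{"slide":[0.021,0.014,0.5],"turn":[0,0,0],"gripper":87},{"slide":[0.021,0.014,0.62],"turn":[0,0,0],"gripper":87},{"slide":[0.021,0.014,0.66],"turn":[0,0,0],"gripper":87},{"slide":[0.021,0.014,0.66],"turn":[0,0,0],"gripper":60},{"slide":[0.021,0.014,0.66],"turn":[0,0,0],"gripper":45},{"slide":[0.021,0.014,0.66],"turn":[0,0,0],"gripper":38},{"slide":[0.021,0.014,0.66],"turn":[0,0,0],"gripper":34},{"slide":[0.021,0.014,0.66],"turn":[0,0,0],"gripper":20},{"slide":[0.021,0.014,0.66],"turn":[0,0,0],"gripper":20}]}}

```text
clock: 22.48
eef_pos: [0.4507, -0.2202, 0.0197]
tool_rot: [-3.141, -0.0, -1.57]
contact_force: [-0.6, 0.6, 2.0]
grip_width: 0.0356
gripper_force: 30.0
```

Request:
{"fn": "drive_tool", "kwargs": {"increments": [{"slide":[0,0,0],"turn":[0,0,0],"gripper":20}]}}

```text
clock: 22.6
eef_pos: [0.4507, -0.2202, 0.0197]
tool_rot: [-3.141, -0.0, -1.569]
contact_force: [0.1, 0.7, 3.2]
grip_width: 0.0358
gripper_force: 30.0
```

```bash
python3 plan.py .451,-.22,.18,-90 .52,-.04,.18,-84 .5965,.047,.18,-77.6
```

```text
t 22.6 tcp [ 0.4507 -0.2202  0.0197] rpy [-179.99   -0.    -89.92] F [0.1 0.7 3.2] w 0.0358 gf 30.0
.451,-.22,.18,-90 slide [-0.001, -0.001, -0.801] turn [-0.0, -0.0, 0.003]
.52,-.04,.18,-84 slide [-0.9, -0.345, -0.0] turn [-0.0, -0.0, -0.2]
.5965,.047,.18,-77.6 slide [-0.393, -0.426, -0.0] turn [-0.0, -0.0, -0.214]
```

Request:
{"fn": "drive_tool", "kwargs": {"increments": [{"slide":[0,0,-0.2],"turn":[0,0,0],"gripper":20},{"slide":[0,0,-0.45],"turn":[0,0,0],"gripper":20},{"slide":[0,0,-0.7],"turn":[0,0,0],"gripper":20},{"slide":[0,0,-0.8],"turn":[0,0,0],"gripper":20},{"slide":[-0.2,-0.08,-0.8],"turn":[0,0,-0.04],"gripper":20},{"slide":[-0.42,-0.16,-0.8],"turn":[0,0,-0.09],"gripper":20},{"slide":[-0.65,-0.25,-0.8],"turn":[0,0,-0.14],"gripper":20},{"slide":[-0.82,-0.31,-0.8],"turn":[0,0,-0.18],"gripper":20},{"slide":[-0.9,-0.345,-0.8],"turn":[0,0,-0.2],"gripper":20},{"slide":[-0.9,-0.345,-0.8],"turn":[0,0,-0.2],"gripper":20}]}}

```text
clock: 23.85
eef_pos: [0.5193, -0.0395, 0.179]
tool_rot: [3.14, -0.0, -1.464]
contact_force: [-0.3, -0.8, -2.0]
grip_width: 0.0356
gripper_force: 30.0
```

Request:
{"fn": "drive_tool", "kwargs": {"increments": [{"slide":[-0.13,-0.14,0],"turn":[0,0,-0.08],"gripper":20},{"slide":[-0.27,-0.29,0],"turn":[0,0,-0.15],"gripper":20},{"slide":[-0.36,-0.39,0],"turn":[0,0,-0.2],"gripper":20},{"slide":[-0.393,-0.426,0],"turn":[0,0,-0.214],"gripper":20},{"slide":[-0.393,-0.426,0],"turn":[0,0,-0.214],"gripper":20},{"slide":[-0.393,-0.426,0],"turn":[0,0,-0.214],"gripper":20}]}}

```text
clock: 24.6
eef_pos: [0.595, 0.046, 0.1795]
tool_rot: [3.141, -0.0, -1.354]
contact_force: [0.9, 0.7, -2.7]
grip_width: 0.0355
gripper_force: 30.0
```

```bash
python3 plan.py .597,.047,.0378,-77.6
```

```text
t 24.6 tcp [0.595  0.046  0.1795] rpy [179.96  -0.   -77.58] F [ 0.9  0.7 -2.7] w 0.0355 gf 30.0
.597,.047,.0378,-77.6 slide [-0.003, -0.011, 0.709] turn [0.001, -0.0, 0.001]
```

Request:
{"fn": "drive_tool", "kwargs": {"increments": [{"slide":[-0.003,-0.008,0.2],"turn":[0,0,0],"gripper":20},{"slide":[-0.003,-0.008,0.42],"turn":[0,0,0],"gripper":20},{"slide":[-0.003,-0.008,0.6],"turn":[0,0,0],"gripper":20},{"slide":[-0.003,-0.008,0.68],"turn":[0,0,0],"gripper":20},{"slide":[-0.003,-0.008,0.7],"turn":[0,0,0],"gripper":20},{"slide":[-0.003,-0.008,0.705],"turn":[0,0,0],"gripper":20},{"slide":[-0.003,-0.008,0.708],"turn":[0,0,0],"gripper":20},{"slide":[-0.003,-0.008,0.708],"turn":[0,0,0],"gripper":20}]}}

```text
clock: 25.6
eef_pos: [0.5977, 0.0481, 0.0389]
tool_rot: [-3.14, 0.0, -1.353]
contact_force: [-0.5, 0.2, -2.1]
grip_width: 0.0356
gripper_force: 30.0
```

Request:
{"fn": "drive_tool", "kwargs": {"increments": [{"slide":[0,0,0.006],"turn":[0,0,0],"gripper":20},{"slide":[0,0,0.006],"turn":[0,0,0],"gripper":20}]}}

```text
clock: 25.85
eef_pos: [0.5977, 0.0481, 0.0377]
tool_rot: [-3.14, -0.0, -1.352]
contact_force: [-2.5, 1.2, 5.2]
grip_width: 0.0357
gripper_force: 30.0
```

Request:
{"fn": "drive_tool", "kwargs": {"increments": [{"slide":[0,0,0.006],"turn":[0,0,0],"gripper":42},{"slide":[0,0,0.006],"turn":[0,0,0],"gripper":55},{"slide":[0,0,0.006],"turn":[0,0,0],"gripper":80},{"slide":[0,0,0.006],"turn":[0,0,0],"gripper":80},{"slide":[0,0,-0.2],"turn":[0,0,0],"gripper":87},{"slide":[0,0,-0.5],"turn":[0,0,0],"gripper":87},{"slide":[0,0,-0.7],"turn":[0,0,0],"gripper":87},{"slide":[0,0,-0.7],"turn":[0,0,0],"gripper":87}]}}

```text
clock: 26.85
eef_pos: [0.5993, 0.0485, 0.1808]
tool_rot: [-3.134, 0.001, -1.352]
contact_force: [0.2, -0.3, -0.6]
grip_width: 0.0872
gripper_force: 0.0
```

Request:
{"fn": "drive_tool", "kwargs": {"increments": [{"slide":[-0.8,0.3,0],"turn":[0,0,0.2],"gripper":87},{"slide":[-0.8,0.3,0],"turn":[0,0,0.2],"gripper":87},{"slide":[-0.8,0.3,0],"turn":[0,0,0.2],"gripper":87},{"slide":[-0.8,0.3,0],"turn":[0,0,0.2],"gripper":87},{"slide":[-0.8,0.3,0],"turn":[0,0,0.2],"gripper":87},{"slide":[-0.8,0.3,0],"turn":[0,0,0.2],"gripper":87}]}}

```text
clock: 27.6
eef_pos: [0.5043, 0.1903, 0.1763]
tool_rot: [3.141, -0.0, -1.459]
contact_force: [-0.9, 0.2, -0.6]
grip_width: 0.0868
gripper_force: 0.0
```

```bash
python3 - <<'E'
from meas import *
p,d=grab('top','t5.png');s,_=grab('scene','s5.png')
for n,uv,z,pad in(('red',(405,206),.051,(.648,-.1865)),('yellow',(373,213),.061,(.6307,-.108)),('green',(341,219),.071,(.6136,-.0304)),('white',(309,226),.081,(.5965,.0477))):
    c,k=blob(p,n,uv,10)
    if k: q=at_z('top',c,z)[0];print(n,c,k,q.round(4),'err mm',((q[:2]-pad)*1e3).round(1))
cv2.imwrite('pics/c5.png',np.vstack([cv2.resize(p[180:300,230:500,::-1],(640,284)),cv2.resize(s[170:350,100:500,::-1],(640,288))]))
E
```

```text
red [404.825      205.80833333] 120 [ 0.647  -0.1862  0.051 ] err mm [-1.   0.3]
yellow [372.27272727 212.80519481] 154 [ 0.6295 -0.1064  0.061 ] err mm [-1.2  1.6]
green [340.78571429 218.81818182] 154 [ 0.6146 -0.0306  0.071 ] err mm [ 1.  -0.2]
white [308.77037037 224.46666667] 270 [0.6009 0.0449 0.081 ] err mm [ 4.4 -2.8]
```

View pics/c5.png

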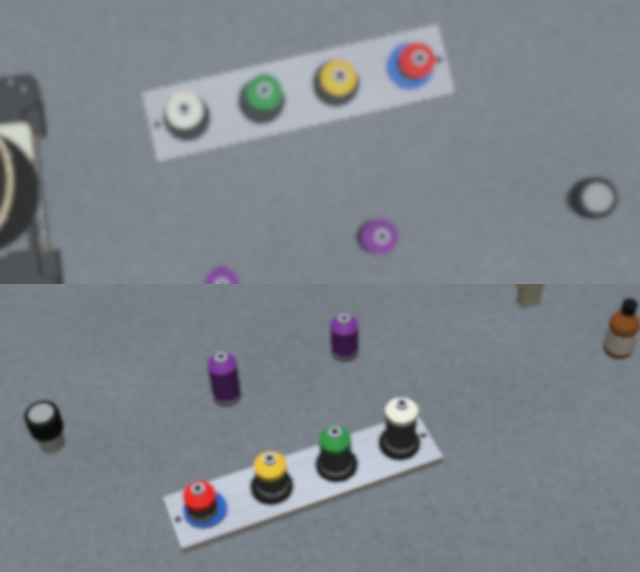

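All four stand upright in order: white (185,110), green (263,95), yellow (338,78), red (415,62) in the upper crop. White's mask included some rail, so I'll re-measure it once.

```bash
python3 - <<'E'
from meas import *
p=cv2.imread('pics/t5.png')[:,:,::-1].copy()
h=cv2.cvtColor(p,cv2.COLOR_RGB2HSV)
for S in(14,18,22):
    # rail is bluish, cone is warm white: use red>=blue
    m=((p[...,0].astype(int)-p[...,2]>-6+S-14)&(h[...,2]>150)).astype(np.uint8);w=np.zeros_like(m);cv2.circle(w,(308,226),13,1,-1)
    v,u=np.nonzero(m&w); q=at_z('top',[u.mean(),v.mean()],.081)[0]; print(S,len(u),u.mean(),v.mean(),q.round(4),((q[:2]-(.5965,.0477))*1e3).round(1))
E
```

```text
14 179 307.41340782122904 225.6703910614525 [0.5981 0.0481 0.081 ] [1.6 0.4]
18 146 307.4931506849315 225.86301369863014 [0.5976 0.0479 0.081 ] [1.1 0.2]
22 80 307.7 223.475 [0.6032 0.0473 0.081 ] [ 6.7 -0.4]
```

White is about 1.5 mm off centre, so all four are within 2 mm, and the gripper is clear. Handing in.

```bash
python3 -c "
from plant import ticket; print(ticket.close_job())"
```

```text
the job is handed in; nothing more can be done
None
```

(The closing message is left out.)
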